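# Prop the fruit box lid open on its long stay

### The job

The fruit box stands with its lid thrown right back. So that the lemons get air, flip up the longer of the two brass stays inside the box, then tip the lid forward so that it comes down and rests propped on the raised stay; leave the shorter stay folded down.

Things in the scene. Friction and masses are not known exactly. Their poses are not given: they have to be found in the camera images.
- fruit_box: Shallow open wooden box, 240 deep x 270 wide x 85 mm high, two lemons inside, fixed on the worktop. Origin: centre of its underside; x to its far wall, y to its left, z up. Inside are two posts with a brass stay each, pivots 50 mm in front of the box's middle, 65 mm left and right of it; which side has the long stay varies.
- lid (a joint): Lid, a board 250 x 280 x 12 mm, 0.3 kg, hinged along the top of the box's far wall. Angle in rad: 0 leaning back on its stop (start), growing as it comes forward: 0.28 upright, 1.85 shut flat on the box. Damped soft-close hinge: behind upright it leans back; let go 0.15 rad or more forward of upright, it sinks slowly by itself (up to 8 s) on to a raised stay (rests at 1.27 on the long one, 1.52 on the short) or shut.
- stay_long (a joint): Longer stay: brass bar 9 mm wide, 10 thick, 135 long. Angle in rad: 0 folded down, level, just below the box's rim (axis 71 mm above the worktop), pointing from its pivot to the far wall; grows as the free end swings up and over towards the front; stop at 1.69, just past upright. Slightly stiff pivot (0.015 N m): left steeper than 1.4 it stays up, and the lid presses it on to the stop.
- stay_short (a joint): Shorter stay, 75 mm long, otherwise the same in shape, material, pivot and angle. Starts folded down at 0 and is to stay so.
- stay_long_grip (a point): Centre of the round barrel across the long stay, by which to take it: diameter 16 mm, 24 mm long across the bar, 110 mm from the pivot; the bar ends 25 mm beyond. x: along the bar to its free end (at the start level, to the box's far wall); y: along the barrel, parallel to pivot and lid hinge, to the box's left; z: up while folded. Free for 45 mm to either side of it and 45 mm below.
- lid_edge (a point): Middle of the lid's free edge, half-way through its 12 mm, 250 mm from the lid hinge; 0.33 m above the worktop at the start. x: along the lid from free edge to hinge; y: along the edge, to the box's left; z: out of the lid's outer face (to the rear while it stands open). Nothing behind it within reach is taller than 0.24 m.

How it is judged:
By the outcome, as a careful person would: the job done as asked, in the order asked, and still so for the second after the job is handed in, with the robot touching nothing.
It also fails if it takes over 48 s, if anything falls off the work surface, if the arm or the gripper's body presses on something with over 40 N, if the wrist force passes 120 N, or if a joint passes its speed limit or range.

### The arm

A 6-joint arm with a two-finger parallel gripper is mounted at the origin on a cart in front of the work surface, level with it; the furniture and walls round the work are solid. World frame = base frame: x ahead of the robot, y to its left, z up, the work surface at z = 0. Lengths are in m, angles in rad, forces in N, time in s.
With the tool pointing down it reaches from about 0.35 to 1 m from the base axis. Payload 7.1 kg.
Tool frame: the origin (TCP) lies between the finger pads; the fingertips stand 22 mm ahead of it and the grasp point (between the pads) lies 3 mm ahead of it; z points along the fingers, y is the line along which they close (so a half turn about z gives the same grasp; the last joint's range is limited). The gripper opens to 85 mm and grips with 20 to 120 N. Pads are 22 mm wide; open, the fingers measure 114 mm over their backs; the gripper's body (76 mm by 85 mm) begins 54 mm behind the grasp point. The pads swing forward as they close: fully open they stand 13 mm farther back than shut.
Start: joints at [1.302, 0.423, 1.63, -0, 1.089, -0.019], TCP at [0.154, 0.606, 0.253] pointing down, gripper open.
Joint ranges: [-3, 3], [-0.9, 2.11], [0.09, 2.58], [-1.31, 4.45], [0.11, 2.69], [-2.54, 2.54]. Speed limits (rad/s): [2.39, 2.39, 3.01, 3.14, 3.14, 3.14].

### API

Orientations are given as a rotation vector (axis times angle).
In Python, from rig import manip gives the robot as it stands. The module is installed in compiled form; this text tells all that it offers. Calls block until the motion is done:
- manip.move_to(position, orientation): joint-space move of the TCP to a pose.
- manip.servo_line(position, orientation=None, rate=0.15): straight line of the TCP; orientation=None keeps the orientation; rate is the mean speed in m/s.
- manip.set_joints(angles): joint-space move.
- manip.command_gripper(opening, f_grip=None): finger opening in m; f_grip is the grip in N (None keeps the last); returns when the fingers have stopped.
- manip.hold(seconds).
- manip.solve_ik(position, orientation): joint angles nearest the present ones, or None.
- manip.camera(name): name is "scene" or "side" or "wrist"; returns a dict with "image" (400x640x3 uint8, red, green, blue), "fx", "fy", "cx", "cy" (pixels), "k1" (the pictures are not rectified: a ray, as slopes to the right and down, at radius r is drawn at 1 + k1 r^2 times it, then the intrinsics apply), "cam_to_world" (4x4, takes a point from camera to world coordinates); the wrist camera has in their place "mount" (4x4, takes a point from camera to tool coordinates, whose origin is the TCP and whose axes are the flange's). Camera axes: x right, y down, z forward; pixel columns grow to the right and rows downward; lengths in m; the calibration is good to about 2 mm. A picture is of the moment at which its call begins: read the wrist's pose just before it. There is no depth.
A pose or a line that the arm cannot do raises manip.IKError and nothing moves.
- manip.sign_off(): hands the job in; it is judged then, once.
Readings, each from a call of its own:
- manip.get_time(): time.
- manip.get_joint_positions(): joint angles.
- manip.get_joint_vel(): joint speeds.
- manip.get_tau(): joint torques, N m.
- manip.get_position(): TCP position.
- manip.get_ee_rot(): TCP orientation.
- manip.get_contact_force(): force on the tool from outside, world axes, zero at the start.
- manip.get_torque(): the same for the moment, N m.
- manip.get_width(): finger opening in m.
- manip.get_grip_force(): force on a finger pad.
Only numpy, scipy, OpenCV 4.12 (cv2) and the standard library are available. Lean on these libraries where they do the work, as an engineer would, in place of code of your own. Each camera call takes 0.05 s, during which the arm holds its last target. There are 200 camera calls.

## Working session

There is one attempt and no reset: what is moved stays moved. The work goes in short steps, each a Python script; the robot and the scene stay as the last script left them, time stands still between calls to the robot, and variables do not carry over. Pictures are saved under pics/ and viewed, at most 10 in all, crops included, and the job is handed in when it is done.

```bash
mkdir -p pics; python3 - <<'E'
from rig import manip
import cv2,numpy as np
for n in("scene","side"):
    c=manip.camera(n);cv2.imwrite(f"pics/{n}0.png",c["image"][:,:,::-1])
    print(n,c["fx"],c["fy"],c["cx"],c["cy"],c["k1"]);print(np.round(c["cam_to_world"],4).tolist())
print(manip.get_ee_rot(),manip.get_time())
print(manip.camera("wrist")["mount"])
E
```

```text
scene 477.6563217011274 477.6563217011274 309.26092218255627 203.06036853364114 0.02060722458466568
[[0.8201, -0.4335, 0.3735, 0.1745], [-0.572, -0.6053, 0.5535, -0.5269], [-0.0139, -0.6676, -0.7444, 0.9438], [0.0, 0.0, 0.0, 1.0]]
side 478.2607768555556 478.2607768555556 317.0903632222616 195.92466412596391 -0.08475492925843826
[[-0.9914, -0.0878, 0.097, 0.4619], [-0.1297, 0.5634, -0.816, 0.7406], [0.017, -0.8215, -0.5699, 0.7151], [0.0, 0.0, 0.0, 1.0]]
[-3.91313715e-01 -3.11694724e+00  2.19084875e-03] 0.1
[[-1.15103818e-03 -9.54688188e-01 -2.97605677e-01  7.57740486e-02]
 [ 9.99999307e-01 -1.02549742e-03 -5.77969838e-04 -4.72638893e-04]
 [ 2.46587123e-04 -2.97606136e-01  9.54688707e-01 -1.21377591e-01]
 [ 0.00000000e+00  0.00000000e+00  0.00000000e+00  1.00000000e+00]]
```

View pics/scene0.png

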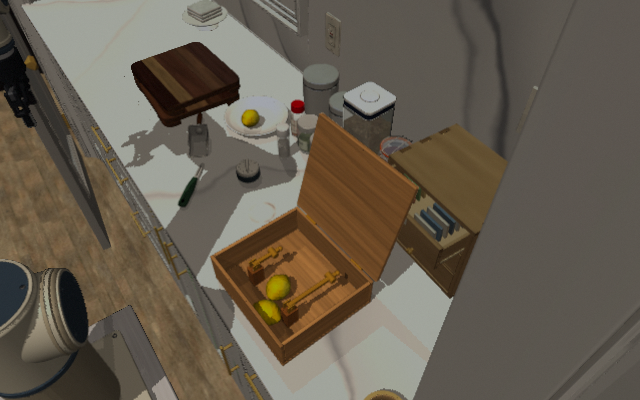

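View pics/side0.png

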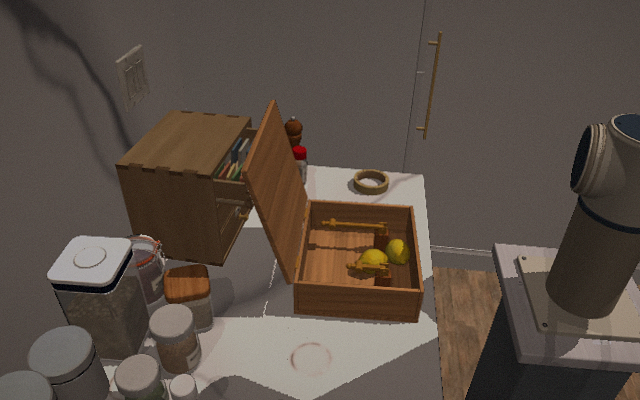

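The long stay is on the robot's right: its barrel is near scene (341,275). I'll enlarge both views to read the corners.

```bash
python3 - <<'E'
import cv2
a=cv2.imread("pics/scene0.png")[200:365,205:390];cv2.imwrite("pics/sc.png",cv2.resize(a,None,fx=3.6,fy=3.6,interpolation=cv2.INTER_CUBIC))
a=cv2.imread("pics/side0.png")[95:325,240:430];cv2.imwrite("pics/si.png",cv2.resize(a,None,fx=2.6,fy=2.6,interpolation=cv2.INTER_CUBIC))
E
```

```text
(no output)
```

View pics/sc.png

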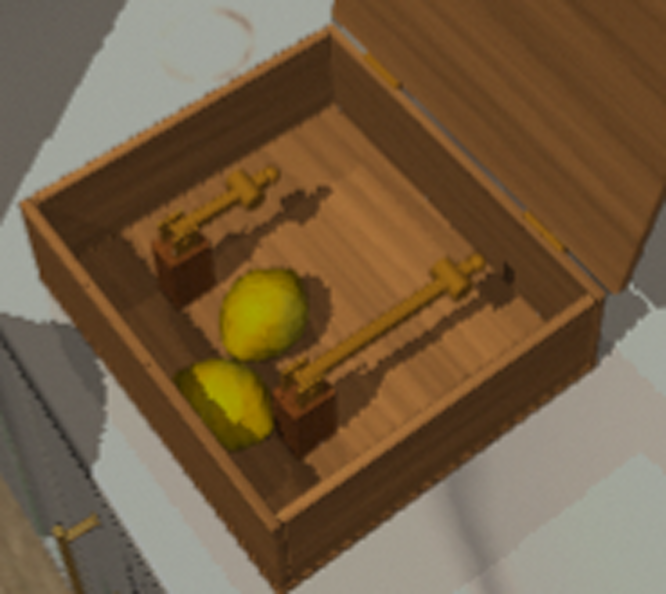

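View pics/si.png

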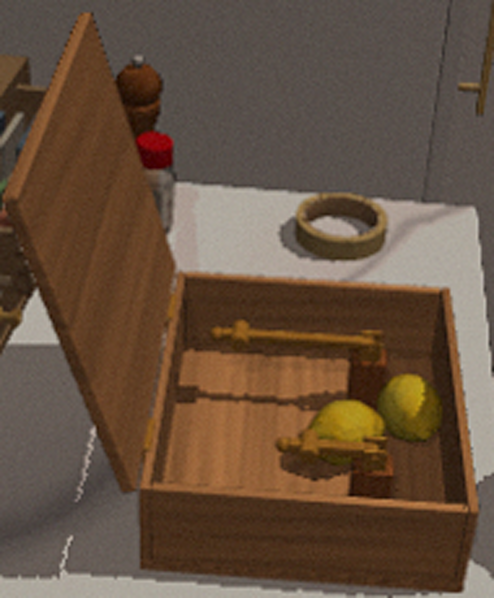

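Both crops show the four rim corners and the long stay's barrel clearly: barrel at (453,279) in the scene crop and (241,333) in the side crop. Next I'll fit the box pose.

```bash
cat > h.py <<'E'
from rig import manip
import cv2,numpy as np
from scipy.optimize import least_squares
from scipy.spatial.transform import Rotation as R
def proj(c,P):
    T=np.linalg.inv(c["cam_to_world"]);p=np.atleast_2d(P)@T[:3,:3].T+T[:3,3]
    s=p[:,:2]/p[:,2:];s=s*(1+c["k1"]*(s**2).sum(1,keepdims=True))
    return s*[c["fx"],c["fy"]]+[c["cx"],c["cy"]]
E
python3 - <<'E'
from h import *
cs=[manip.camera("scene"),manip.camera("side")]
B=[[-.12,.135,.085],[-.12,-.135,.085],[.12,-.135,.085],[.12,.135,.085]]
obj=[np.array(B+[[-.12,-.135,0],[.06,-.065,.071]]),np.array(B+[[-.12,.135,0],[.12,.135,0],[.06,-.065,.071]])]
px=[np.array([[24,205],[280,522],[603,298],[332,30],[282,590],[453,279]])/3.6+[205,200],
    np.array([[474,510],[447,290],[180,275],[142,488],[465,590],[142,567],[241,333]])/2.6+[240,95]]
W=lambda q,P:P@R.from_euler('z',q[2]).as_matrix().T+[q[0],q[1],q[3]]
f=lambda q:np.concatenate([(proj(c,W(q,o))-p).ravel() for c,o,p in zip(cs,obj,px)])
s=least_squares(f,[.5,0,0,0],loss='soft_l1');print(s.x,np.round(f(s.x).reshape(-1,2),1).tolist())
print(W(s.x,np.array([[.06,-.065,.071]])),W(s.x,np.array([[.12,0,.085]])))
E
```

```text
[ 0.46294189 -0.02018579  0.04960403 -0.00114593] [[-1.9, 0.3], [-1.8, 3.8], [1.6, -0.9], [-0.1, -1.9], [0.1, 3.5], [-0.2, 0.8], [2.4, 0.2], [0.7, -1.6], [-1.6, -2.1], [-1.2, -0.1], [-0.9, 0.5], [-0.6, 0.7], [-0.9, 0.7]]
[[ 0.52609103 -0.08213081  0.06985407]] [[ 0.58279428 -0.01423574  0.08385407]]
```

```bash
cat >> h.py <<'E'
yaw=.0496; Rb=R.from_euler('z',yaw); O=np.array([.46294,-.02019,-.001])
def w(p): return O+Rb.apply(p)
def tool(pitch=0): # tool x = -X, y = Y, z down
    return Rb*R.from_euler('y',pitch)*R.from_matrix(np.array([[-1,0,0],[0,1,0],[0,0,-1.]]))
def rv(pitch=0): return tool(pitch).as_rotvec()
def wcam():
    p,r=manip.get_position(),R.from_rotvec(manip.get_ee_rot())
    c=manip.camera("wrist");T=np.eye(4);T[:3,:3]=r.as_matrix();T[:3,3]=p
    c["cam_to_world"]=T@c["mount"];return c
E
python3 - <<'E'
from h import *
manip.move_to([.40,.1,.3],rv())
manip.command_gripper(.05,20)
manip.move_to(w([.04,-.065,.20]),rv())
c=wcam();im=c["image"][:,:,::-1].copy()
pts=proj(c,[w([.06,-.065,.071]),w([-.05,-.065,.071]),w([.06,-.053,.071]),w([.06,-.077,.071]),w([.085,-.065,.071])])
for p in pts: cv2.drawMarker(im,tuple(int(v) for v in p),(255,0,0),0,10,1)
cv2.imwrite("pics/w1.png",im);print(pts.round(1).tolist(),manip.get_position(),manip.get_time(),manip.get_joint_positions())
E
```

```text
[[321.8, 221.8], [321.6, 85.1], [335.8, 221.8], [307.7, 221.8], [321.8, 248.4]] [ 0.50602693 -0.08217682  0.1996465 ] 3.7083 [-1.84336664e-01  3.34113777e-01  1.91836309e+00  3.11049767e-04
  8.88547936e-01 -1.80571736e+00]
```

View pics/w1.png

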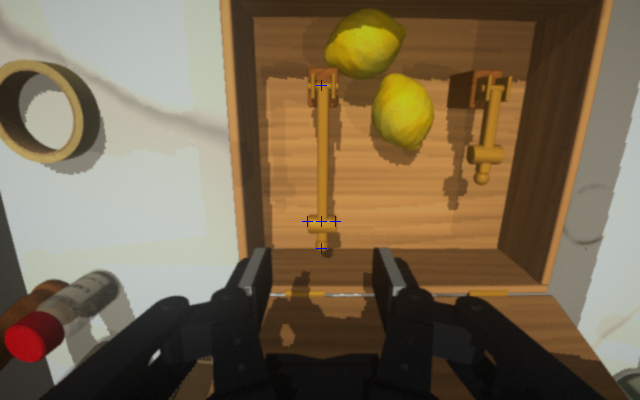

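The barrel shows at (321,223), 1–2 px from the prediction, so the fit is good enough to grasp and raise the stay.

```bash
python3 - <<'E'
from h import *
z0=.073
manip.servo_line(w([.061,-.065,.16]),rv(),.2)
manip.servo_line(w([.061,-.065,z0]),rate=.12)
print(manip.get_contact_force())
manip.command_gripper(.0,25)
print(manip.get_width(),manip.get_grip_force(),manip.get_contact_force(),manip.get_time())
for a in np.linspace(0,1.62,10)[1:]:
    manip.servo_line(w([-.05+.111*np.cos(a),-.065,z0+.11*np.sin(a)]),rate=.1)
    print(round(a,2),manip.get_contact_force().round(1),round(manip.get_width(),4),round(manip.get_time(),1))
c=wcam();cv2.imwrite("pics/w2.png",c["image"][:,:,::-1])
c=manip.camera("side");cv2.imwrite("pics/s2.png",cv2.resize(c["image"][60:330,230:500,::-1],None,fx=2,fy=2))
E
```

```text
[1.46714483 0.17634513 0.19782383]
0.023708762920932828 28.177732229232788 [0.92325827 4.70562943 2.84383721] 5.3
0.18 [ 0.2  5.6 -0.3] 0.0235 5.7
0.36 [ 0.9  5.8 -2.5] 0.0233 6.0
0.54 [ 0.9  5.1 -0.8] 0.0237 6.3
0.72 [ 0.8  5.9 -0.5] 0.0236 6.7
0.9 [ 1.9  5.9 -1.1] 0.0233 7.0
1.08 [2.2 7.7 0.5] 0.0236 7.4
1.26 [1.3 8.3 1.8] 0.0233 7.8
1.44 [1.8 8.8 1.5] 0.0238 8.1
1.62 [0.1 9.1 4.7] 0.0234 8.4
```

View pics/s2.png

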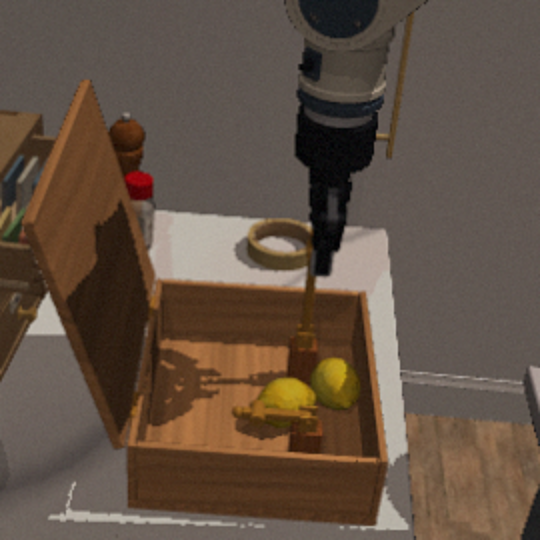

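The long stay is up. Next: release it, lift clear, then pull the lid from behind with closed fingers.

```bash
python3 - <<'E'
from h import *
manip.command_gripper(.05)
p=manip.get_position()
manip.servo_line(p+[0,0,.09],rate=.15)
manip.move_to(w([.05,0,.47]),rv())
c=manip.camera("scene");cv2.imwrite("pics/s3.png",cv2.resize(c["image"][100:370,190:460,::-1],None,fx=2,fy=2))
manip.command_gripper(0)
manip.move_to(w([.245,0,.45]),rv())
manip.servo_line(w([.245,0,.317]),rate=.15)
print(manip.get_position(),w([.245,0,.317]),manip.get_contact_force().round(1),manip.get_time())
c=manip.camera("side");im=c["image"][40:310,200:470,::-1]
a=cv2.imread("pics/s3.png");cv2.imwrite("pics/s34.png",cv2.resize(np.hstack([a,cv2.resize(im,None,fx=2,fy=2)]),None,fx=.74,fy=.74))
E
```

```text
[ 0.7081612  -0.00805788  0.31749018] [ 0.70763869 -0.00804298  0.316     ] [-0.2 -0.1  0.4] 13.0167
```

View pics/s34.png

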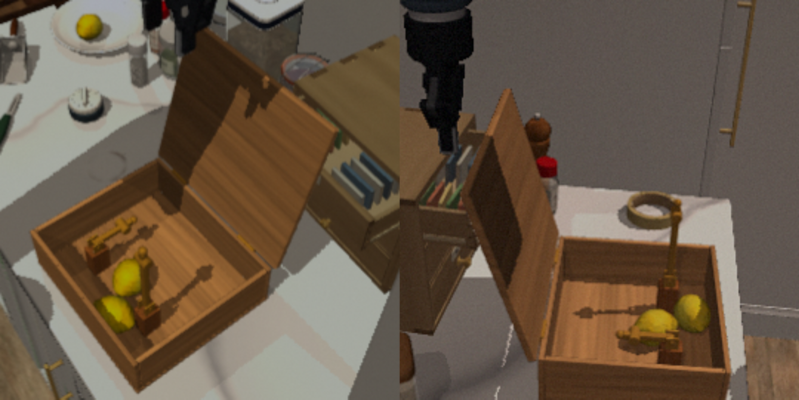

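The long stay stands upright (right panel, (673,240)), the short one is still folded, and the fingers are behind the lid (448,140). Now the pull.

```bash
python3 - <<'E'
from h import *
for x in (.2,.16,.12,.09,.07):
    manip.servo_line(w([x,0,.317]),rate=.09)
    print(x,manip.get_contact_force().round(1),manip.get_time())
manip.servo_line(w([.08,0,.45]),rate=.2)
manip.hold(7)
def s(n,t): cv2.imwrite("pics/x.png",np.hstack(t))
a=manip.camera("side")["image"][60:330,220:490,::-1];b=manip.camera("scene")["image"][110:380,190:460,::-1]
cv2.imwrite("pics/s5.png",cv2.resize(np.hstack([a,b]),None,fx=1.48,fy=1.48,interpolation=cv2.INTER_CUBIC));print(manip.get_time())
E
```

```text
0.2 [0.7 0.7 0.6] 13.7167
0.16 [0.9 0.  5.4] 14.3083
0.12 [-0.1 -0.2  0.6] 14.9
0.09 [-0.  -0.3  0.9] 15.3833
0.07 [ 0.3  0.1 -0.4] 15.7583
23.675
```

View pics/s5.png

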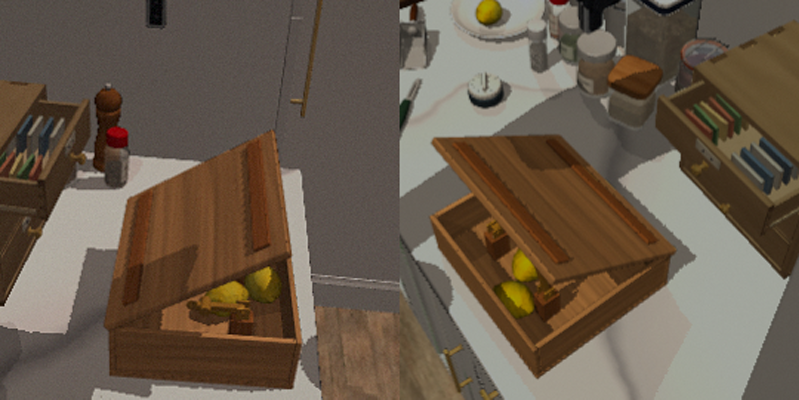

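The lid is propped about 30° open on the raised long stay, and the short stay is still down. I'll check that it has settled, then hand in.

```bash
python3 - <<'E'
from h import *
a=manip.camera("side")["image"].astype(int);manip.hold(2.5);b=manip.camera("side")["image"].astype(int)
d=(abs(a-b).max(2)>25)[100:330,280:440].sum();print(d,manip.get_time())
if d<60: print(manip.sign_off())
E
```

```text
0 26.275
the job is handed in; nothing more can be done
None
```

I flipped up the long stay and tipped the lid forward. It now rests propped on that stay, with the short stay still folded down; the side camera showed no movement over 2.5 s, and I handed the job in at 26.3 s.

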